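# Index the bauble turntable to the next hole

## Robot

A 6-joint arm with a two-finger parallel gripper is mounted at the origin on the work surface. World frame = base frame: x ahead of the robot, y to its left, z up, the work surface at z = 0. Lengths are in m, angles in rad, forces in N, time in s.
With the tool pointing down it reaches from about 0.425 to 0.925 m from the base axis. Payload 12.5 kg.
Tool frame: the origin (TCP) lies on the centre line of the jaws, within the pads' length; the fingertips stand bot.tips_ahead ahead of it and the grasp point (between the pads) lies 2 mm behind it (bot.tips_ahead is the distance from the TCP to the fingertips, in m); z points along the fingers, x is the direction in which the jaws open and shut, and the axes are right-handed (so a half turn about z gives the same grasp; the last joint's range is limited). The gripper opens to 85 mm and grips with 20 to 120 N. Pads are 22 mm wide; open, the fingers measure 114 mm over their backs; the gripper's body (76 mm by 85 mm) begins 54 mm behind the grasp point. The pads swing forward as they close: fully open they stand 13 mm farther back than shut.
Start: joints at [1.195, 0.491, 1.559, -0, 1.092, -0.106], TCP at [0.167, 0.602, 0.248] pointing down, gripper open.
Joint ranges: [-3.1, 3.1], [-0.84, 2.19], [0.05, 2.79], [-1.13, 4.28], [0.06, 2.93], [-2.69, 2.69]. Speed limits (rad/s): [2.22, 2.22, 2.79, 3.14, 3.14, 3.14].

## Interface

Orientations are given as a rotation vector (axis times angle).
In Python, from bench import bot, fingers, kin, read_state, snapshot, camera_params, ticket, boxes_of, masks_of gives the robot as it stands. Calls block until the motion is done:
- bot.move_ptp(position, orientation): joint-space move of the TCP to a pose.
- bot.move_straight(position, vel=0.15, orientation=None): straight line of the TCP; orientation=None keeps the orientation; vel is the mean speed in m/s.
- bot.set_joints(angles): joint-space move.
- fingers.move_gripper(opening, effort=None): finger opening in m; effort is the grip in N (None keeps the last); returns when the fingers have stopped.
- bot.dwell(seconds).
- kin.ik(position, orientation): joint angles nearest the present ones, or None.
- read_state(): the state.
- snapshot(name): name is "scene" or "side" or "wrist"; returns (picture, depth): 384x512x3 uint8, red, green, blue; 384x512 float32, m along the optical axis (not along the pixel's ray), 0 where there is no reading.
- camera_params(name): a dict with "intrinsics" (3x3 intrinsics, pixels), "pose" (4x4, takes a point from camera to world coordinates); the wrist camera has in their place "T_tool_cam" (4x4, takes a point from camera to tool coordinates, whose origin is the TCP and whose axes are the tool frame's). Camera axes: x right, y up, looking along -z (the intrinsics and any distortion apply to the point x, -y, -z); pixel columns grow to the right and rows downward; lengths in m; the calibration is good to about 2 mm. A picture is of the moment at which its call begins: read the wrist's pose just before it. camera_params takes no time and is no camera call.
A pose or a line that the arm cannot do raises bot.IKError and nothing moves.
- ticket.job_done(): hands the job in, once; it reports no verdict.
Trained networks look in the newest picture that a camera, given by its name, has taken for a name from the list of things; names that differ only in an ending like _2 or _b are one class to them, and where a whole thing is asked for, a point or a joint stands for the part that bears it (a point fixed in the world has none). Each returns a list of dicts, best first, with "confidence" (0 to 1); they miss things now and then, are a little off and sometimes report something else, mostly with a low value. They report only what shows in the picture. A call takes as long as a camera call.
- boxes_of(camera, label): "position" ([x, y, z] in m, in world coordinates, good to about 4 mm: the middle of the surface that is visible of it).
- masks_of(camera, label): "mask" (384x512 bool, what is visible of it).
The state is a dict: "t": time; "joint_positions": joint angles; "joint_velocities": joint speeds; "joint_torque": joint torques, N m; "eef_pos": TCP position; "eef_rot": TCP orientation; "contact_force": force on the tool from outside, world axes, zero at the start; "moment": the same for the moment, N m; "grip_width": finger opening in m.
Only numpy, scipy, OpenCV 4.12 (cv2) and the standard library are available. Lean on these libraries where they do the work, as an engineer would, in place of code of your own. Each camera call takes 0.05 s, during which the arm holds its last target.

## Task

The bauble on the decorating turntable is ready for its next motif: draw the spring index pin by its black knob, turn the wheel counter-clockwise (seen from above) and let the pin drop fully home in the very next hole of the steel ring. Find the hole gently by feel and never force the wheel against the pin; the glass bauble must not be touched and must stay in its cup, the things around stay where they are, and nothing holds the knob at the end.

Things in the scene. Friction and masses are not known exactly. Their poses are not given: they have to be found in the camera images.
- base: Green cast foot of the turntable, 314 mm across, 22 mm high, bolted down. Origin on the wheel's vertical axis at table height; z up, x points from the axis to the hole the pin stands in at the start. The steel index ring is fixed on it.
- index_ring: The grey steel index ring fixed on the foot, 196 to 296 mm across, flat top 36 mm above the table, with 12 mm round through holes on a circle of 122 mm radius. Origin on the wheel's axis at table height; its x axis is an arbitrary mark. Rings are changed to suit the pattern: the spacing of the holes is uneven and not measured. More than 35 N between pin and ring damages them.
- start_hole (a point): Mouth of the hole the pin stands in at the start, 36 mm above the table. Going counter-clockwise (seen from above) the very next hole lies anywhere between 45 and 70 degrees on from this one, and the hole after that 67 degrees farther.
- wheel (a joint): Turn (rad) of the aluminium wheel, 190 mm across, top 46 mm above the table: 0 at the start, growing counter-clockwise from above. Its lug (46 mm wide, to 143 mm from the axis, top 51 mm above the table) carries the plunger over the ring. Turning takes about 2 N at the knob, up to 6 N more with the pin riding on the ring; it stays where left. Play of the pin in a hole: 0.008 rad either way.
- plunger (a joint): Lift (m) of the spring plunger: 0 = pin fully home in a hole, 0.0095 to 0.010 = its round nose riding on the ring's face, 0.014 = drawn to its stop. Spring and weight drive the pin down with about 5 N when home, 7 N when drawn. Let go over the ring's face, the pin rides on it and drops by itself when a hole comes under it; the wheel is then locked.
- index_pin: The plunger's steel pin, 10 mm across with a round nose, and its black pull knob in one piece. It moves with the wheel, 122 mm from the wheel's axis, and spins freely about its own vertical axis. Origin on that axis, at table height when the pin is home.
- knob (a point): Middle of the black knob's grip, on the pin's axis, 83 mm above the table when home. The grip is a round waist 25 mm across, 75 to 91 mm above the table, under a head 30 mm across with its top at 101 mm (all higher by the plunger's lift). Below it only a sleeve 19 mm across stands 20 mm up from the lug, with a nut 28 mm across in its lowest 8 mm.
- cup (a point): Middle of the mouth (42 mm across) of the white holder cup on the wheel's axis, 70 mm above the table.
- bauble: Red glass bauble, a ball 64 mm across with a small gold cap, loose in the cup. Origin at the ball's centre, about 27 mm above the cup's mouth (97 mm above the table). Fragile: not to be touched.
- drying_block: Wooden block 100 x 170 x 30 mm with three red baubles on sticks (to 118 mm high), loose on the bench. Origin: centre of its underside. A bystander.
- paint_jar: Closed jar of gold paint with a white lid, 52 mm across, 60 mm high, loose. Origin: centre of its underside. A bystander.
- caps_tray: Green plastic tray 160 x 220 x 45 mm with gold bauble caps in it, loose. Origin: centre of its underside. A bystander.

How it is judged:
On the way, in this order (a step that is already met when the one before it is completed fails the run):
1. the pin is drawn clear of the hole it stood in (value of joint plunger above 0.009 m and value of joint wheel below 0.3 rad), for 0.1 s.
2. the wheel is turned on with the pin out of its hole (value of joint wheel above 0.35 rad and value of joint plunger above 0.006 m), for 0.1 s.
3. the pin has dropped fully home in the next hole (value of joint plunger below 0.0015 m and value of joint wheel between 0.7 and 1.32 rad), for 0.2 s.
At the end, for the whole second after the job is handed in: Pin fully home (plunger below 1.5 mm) in the very next hole counter-clockwise (wheel turned 40 to 76 degrees), wheel at rest; bauble in its cup (centre within 32 mm of the mouth's middle); block, jar and tray within 15 mm of where they stood (all of step 3 and velocity of joint wheel between -0.05 and 0.05 rad/s and distance between bauble and cup below 0.032 m and distance of each of drying_block, paint_jar, caps_tray from where it was at the start of the episode below 0.015 m); the robot touches nothing.
It fails at once if the wheel is forced against the pin, or the pin pressed on the ring, with more than 35 N (contact force between index_pin and base above 35 N or contact force between index_pin and index_ring above 35 N).
It fails at once if the robot touches the glass bauble (contact force between any of the fingers, the arm and bauble above 0.5 N).
It fails at once if the bauble is shaken out of its cup (distance between bauble and cup above 0.036 m).
It fails at once if the drying block, paint jar or caps tray is moved more than 15 mm (distance of any of drying_block, paint_jar, caps_tray from where it was at the start of the episode above 0.015 m).
It also fails if it takes over 45 s, if anything falls off the work surface, if the arm or the gripper's body presses on something with over 40 N, if the wrist force passes 120 N, or if a joint passes its speed limit or range.

## Working session

There is one attempt and no reset: what is moved stays moved. The work goes in short steps, each a Python script; the robot and the scene stay as the last script left them, time stands still between calls to the robot, and variables do not carry over. Pictures are saved under pics/ and viewed, and the job is handed in when it is done.

```bash
ls; mkdir -p pics; python3 - <<'E'
from bench import *
import cv2,numpy as np
for n in("scene","side","wrist"):
    p,d=snapshot(n); cv2.imwrite(f"pics/{n}0.png",p[:,:,::-1])
    c=camera_params(n); print(n,{k:np.round(v,3).tolist() if not isinstance(v,str) else v for k,v in c.items()})
    for l in("knob","bauble","index_ring","wheel","cup","paint_jar","drying_block","caps_tray"):
        r=boxes_of(n,l); print(l,[(np.round(x["position"],3).tolist(),round(x["confidence"],2)) for x in r[:2]])
s=read_state(); print(s, bot.tips_ahead)
E
```

```text
pics
scene {'intrinsics': [[462.997, 0.0, 258.438], [0.0, 462.997, 194.685], [0.0, 0.0, 1.0]], 'pose': [[0.096, -0.742, 0.663, 1.327], [0.995, 0.069, -0.067, -0.103], [0.004, 0.666, 0.746, 1.045], [0.0, 0.0, 0.0, 1.0]]}
knob [([0.449, 0.031, 0.097], 0.44)]
bauble [([0.574, 0.06, 0.116], 0.63)]
index_ring [([0.65, -0.022, 0.035], 0.88)]
wheel [([0.575, 0.049, 0.044], 0.93)]
cup [([0.581, 0.051, 0.047], 0.72), ([0.575, 0.06, 0.118], 0.49)]
paint_jar [([0.364, -0.276, 0.043], 0.55)]
drying_block [([0.525, 0.377, 0.026], 0.72)]
caps_tray [([0.597, -0.422, -0.001], 0.72)]
side {'intrinsics': [[356.587, 0.0, 256.374], [0.0, 356.587, 191.242], [0.0, 0.0, 1.0]], 'pose': [[-0.992, 0.071, -0.1, 0.419], [-0.123, -0.601, 0.789, 0.712], [-0.004, 0.796, 0.606, 0.635], [0.0, 0.0, 0.0, 1.0]]}
knob [([0.44, 0.046, 0.1], 0.58)]
bauble [([0.563, 0.082, 0.11], 0.6)]
index_ring [([0.661, -0.01, 0.035], 0.81)]
wheel [([0.542, 0.084, 0.042], 0.57), ([0.532, 0.177, 0.034], 0.45)]
cup [([0.543, 0.08, 0.046], 0.86)]
paint_jar [([0.34, -0.257, 0.032], 0.76), ([0.562, 0.084, 0.111], 0.65)]
drying_block [([0.502
[... 389 characters left out ...]
caps_tray []
{'t': 1.35, 'joint_positions': array([ 1.19537575e+00,  4.90914272e-01,  1.55888947e+00, -6.98787645e-06,
        1.09172873e+00, -1.05602540e-01]), 'joint_velocities': array([ 0.00022177, -0.00011759, -0.00189585,  0.00060106, -0.00078566,
        0.00016692]), 'joint_torque': array([-9.12625055e-04, -6.18271279e+01, -2.61838084e+01, -1.61606531e-04,
        4.47445091e-04,  1.85356242e-05]), 'eef_pos': array([0.16658338, 0.60240451, 0.2483217 ]), 'eef_rot': array([-2.50001706e+00, -1.90246062e+00, -8.58912942e-05]), 'contact_force': array([-0.26482164, -0.06688353, -0.22899749]), 'moment': array([-0.02624708, -0.00577682, -0.0206079 ]), 'grip_width': 0.08522800133182465} 0.017
```

View pics/scene0.png

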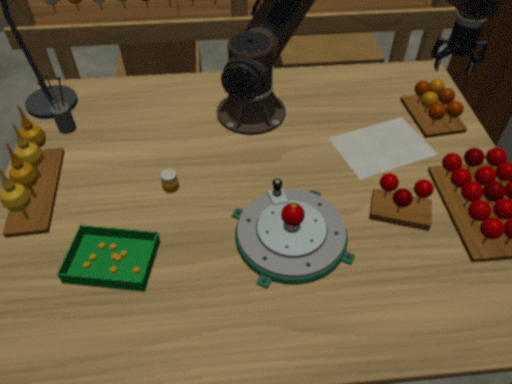

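View pics/side0.png

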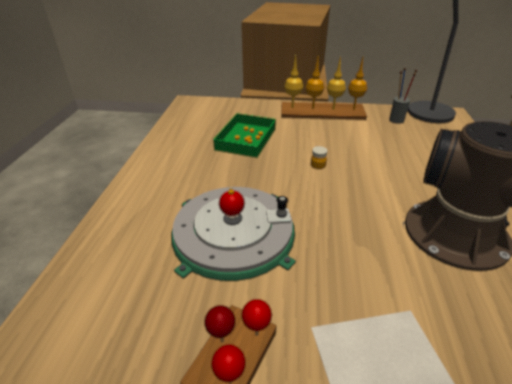

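Scene: the turntable is centred at about px (292,234) in scene, and the black knob at (277,185) points towards the robot. CCW takes it towards -y, where the path is free. Next I'll look from the wrist camera.

```bash
cat > h.py <<'E'
from bench import *
import cv2,numpy as np
from scipy.spatial.transform import Rotation as R
from scipy.optimize import least_squares
def rv(yaw): # tool x at angle yaw, z down
    c,s=np.cos(yaw),np.sin(yaw)
    return R.from_matrix(np.array([[c,s,0],[s,-c,0],[0,0,-1]])).as_rotvec()
def campose(n,st=None):
    c=camera_params(n)
    if n!="wrist": return c["intrinsics"],np.array(c["pose"])
    T=np.eye(4);T[:3,:3]=R.from_rotvec(st["eef_rot"]).as_matrix();T[:3,3]=st["eef_pos"]
    return c["intrinsics"],T@np.array(c["T_tool_cam"])
def proj(K,T,P):
    P=np.atleast_2d(P); q=(P-T[:3,3])@T[:3,:3]; q=q*[1,-1,-1]
    u=q@np.array(K).T; return u[:,:2]/u[:,2:]
def rectify(img,K,T,z,x0,x1,y0,y1,mpp=0.0005):
    # out: rows = x decreasing (up=+x), cols = y decreasing (left=+y)
    xs=np.arange(x1,x0,-mpp); ys=np.arange(y1,y0,-mpp)
    X,Y=np.meshgrid(xs,ys,indexing='ij')
    uv=proj(K,T,np.stack([X,Y,np.full_like(X,z)],-1).reshape(-1,3)).astype(np.float32)
    return cv2.remap(img,uv[:,0].reshape(X.shape),uv[:,1].reshape(X.shape),cv2.INTER_CUBIC)
E
python3 - <<'E'
from h import *
print(camera_params("wrist").keys())
bot.move_ptp([0.474,-0.01,0.26],rv(np.pi/2))
s=read_state();print(s["t"],s["eef_pos"],s["joint_positions"],s["contact_force"])
for n in("wrist","scene","side"):
    p,d=snapshot(n); K,T=campose(n,s)
    np.savez(f"{n}1.npz",p=p,d=d,K=K,T=T); cv2.imwrite(f"pics/{n}1.png",p[:,:,::-1])
    if n=="wrist":
        for l in("knob","bauble","cup"):
            print(l,[(np.round(x["position"],3).tolist(),round(x["confidence"],2)) for x in boxes_of(n,l)[:2]])
    r=rectify(p,K,T,.036,.38,.75,-.13,.25,.0006); cv2.imwrite(f"pics/{n}1r.png",r[:,:,::-1])
for y in(0,60,90,120,150,180):
    print(y,kin.ik([0.47,-0.04,0.09],rv(np.radians(y))))
E
```

```text
dict_keys(['intrinsics', 'T_tool_cam'])
3.7833 [ 0.47407333 -0.00949911  0.25998397] [-1.59513758e-01  2.63038921e-01  1.89982097e+00  1.13402269e-04
  9.78753215e-01 -1.73105378e+00] [-0.76363272 -0.63040454 -0.22689319]
knob [([0.445, 0.037, 0.096], 0.84)]
bauble [([0.551, 0.056, 0.121], 0.82)]
cup [([0.529, 0.041, 0.046], 0.61)]
0 [-2.25068028e-01  5.26809464e-01  2.08091243e+00 -8.88178420e-16
  5.33870757e-01 -2.25068028e-01]
60 [-0.22506803  0.52680946  2.08091243  0.          0.53387076 -1.27226558]
90 [-2.25068028e-01  5.26809464e-01  2.08091243e+00 -4.44089210e-16
  5.33870757e-01 -1.79586435e+00]
120 [-2.25068028e-01  5.26809464e-01  2.08091243e+00 -4.44089210e-16
  5.33870757e-01 -2.31946313e+00]
150 None
180 None
```

View pics/wrist1.png

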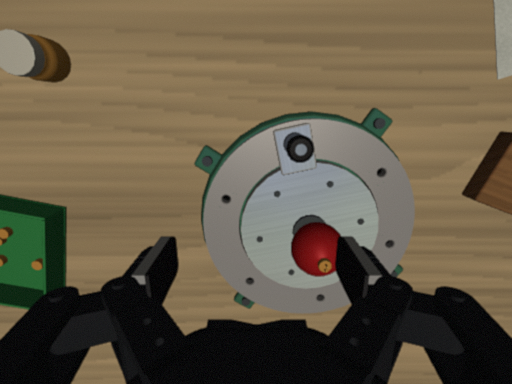

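View pics/wrist1r.png

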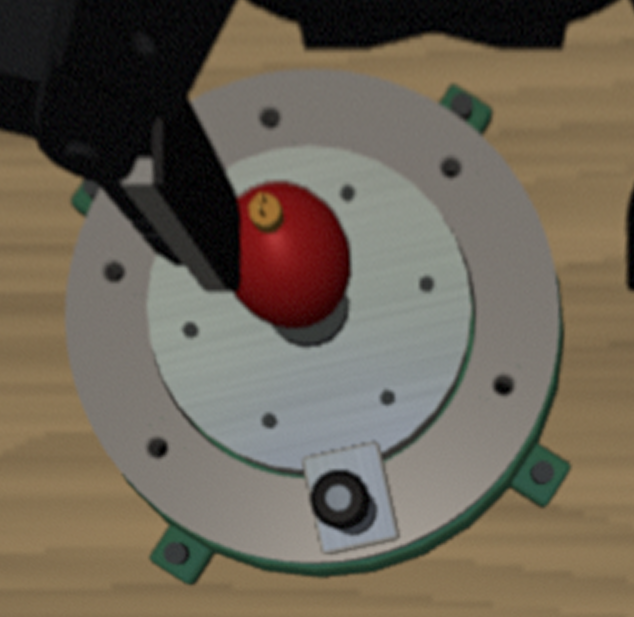

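View pics/scene1r.png

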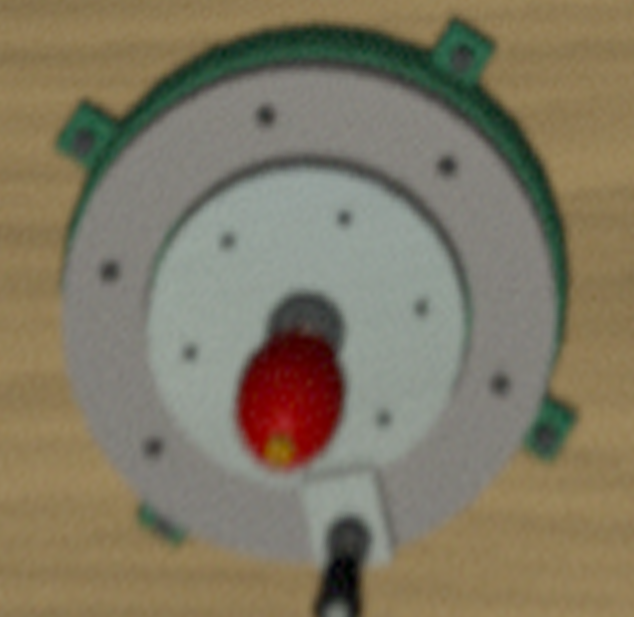

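Five free holes show in the rectified wrist view, with the next one CCW at (503,384). I'll fit the hole circle and the knob.

```bash
python3 - <<'E'
from h import *
def fit(pts):
    f=lambda p:np.hypot(pts[:,0]-p[0],pts[:,1]-p[1])-.122
    r=least_squares(f,[.56,.05]); return r.x,r.fun
for n in("wrist","scene"):
    D=np.load(f"{n}1.npz"); im=rectify(D["p"],D["K"],D["T"],.036,.38,.75,-.13,.25,.0006)
    g=cv2.GaussianBlur(cv2.cvtColor(im,cv2.COLOR_RGB2GRAY),(0,0),1.5).astype(float)
    P=[]
    for c,r in [(503,384),(157,447),(114,271),(269,118),(451,167)]:
        w=g[r-14:r+15,c-14:c+15]; m=np.clip(np.median(w)-15-w,0,None)
        yy,xx=np.mgrid[-14:15,-14:15]
        cc=c+(m*xx).sum()/m.sum(); rr=r+(m*yy).sum()/m.sum()
        P.append([.75-rr*.0006,.25-cc*.0006])
    P=np.array(P); C,res=fit(P)
    print(n,C,(res*1e3).round(1)); a=np.degrees(np.arctan2(*(P-C).T[::-1]))
    print("ang",(a%360).round(2))
    # knob via top: head top z=.101; lug z=.051 centre
    print("lug/knob")
D=np.load("wrist1.npz");K,T=D["K"],D["T"]
# knob: depth top points
d=D["d"]; v,u=np.mgrid[0:384,0:512]
q=np.stack([(u-K[0,2])/K[0,0]*d,-(v-K[1,2])/K[1,1]*d,-d],-1)
W=q@T[:3,:3].T+T[:3,3]
k=(abs(W[...,2]-.101)<.006)&(np.hypot(W[...,0]-.445,W[...,1]-.04)<.03)
print(k.sum(),W[k].mean(0),W[k].min(0),W[k].max(0))
for z in(.101,.051):
    r=rectify(D["p"],K,T,z,.40,.50,-.02,.09,.0002); cv2.imwrite(f"pics/kn{int(z*1000)}.png",r[:,:,::-1])
E
```

```text
wrist [0.55998492 0.06267576] [-0.3 -0.5 -0.1 -0.1 -0.3]
ang [250.08 130.41  77.35  12.12 317.1 ]
lug/knob
scene [0.56130253 0.06506711] [0.3 0.2 0.1 0.2 0.1]
ang [250.16 130.62  77.63  12.09 317.06]
lug/knob
605 [0.44111696 0.03596232 0.10116681] [0.42723232 0.02164702 0.09573888] [0.45590218 0.05122943 0.10387175]
```

View pics/kn101.png

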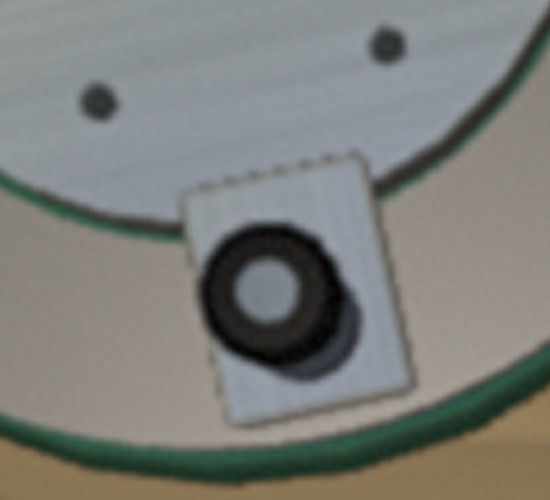

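View pics/kn51.png

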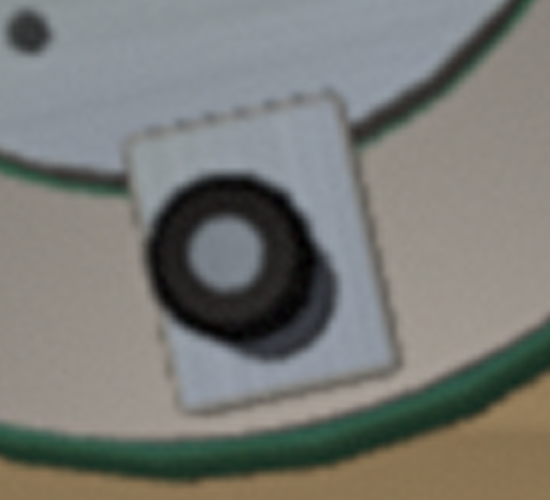

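```bash
cat >> h.py <<'E'
C=np.array([.5605,.0635]); A0=np.radians(192.4); RR=.122
def pose(turn,z,dyaw0=78,r=RR):
    a=A0+turn
    return np.array([C[0]+r*np.cos(a),C[1]+r*np.sin(a),z]), rv(np.radians(dyaw0)+turn)
def st(tag=""):
    s=read_state(); print(tag,"t%.2f"%s["t"],s["eef_pos"].round(4),"F",s["contact_force"].round(1),"w%.4f"%s["grip_width"]); return s
E
python3 - <<'E'
from h import *
for t in(0,.5,1.0,1.1):
    for z in (.079,.095,.15): 
        q=kin.ik(*pose(t,z)); print(t,z,None if q is None else q.round(2))
p,o=pose(0,.15); print(p)
bot.move_ptp(p,o); st("above")
fingers.move_gripper(.055,20); st()
p[2]=.080; bot.move_straight(p,vel=.08); st("down")
fingers.move_gripper(.036,20); st("close36")
p,_=snapshot("side"); cv2.imwrite("pics/side2.png",cv2.resize(p[120:300,150:400,::-1],None,fx=3,fy=3))
p,_=snapshot("wrist"); cv2.imwrite("pics/wrist2.png",p[:,:,::-1])
E
```

```text
0 0.079 [-0.07  0.52  2.16 -0.    0.46 -1.43]
0 0.095 [-0.07  0.49  2.15 -0.    0.5  -1.43]
0 0.15 [-0.07  0.39  2.1  -0.    0.66 -1.43]
0.5 0.079 [-0.18  0.55  2.09 -0.    0.5  -2.04]
0.5 0.095 [-0.18  0.51  2.08 -0.    0.54 -2.04]
0.5 0.15 [-0.18  0.42  2.04 -0.    0.69 -2.04]
1.0 0.079 [-0.22  0.59  1.97 -0.    0.58 -2.59]
1.0 0.095 [-0.22  0.56  1.96 -0.    0.62 -2.59]
1.0 0.15 [-0.22  0.47  1.92 -0.    0.75 -2.59]
1.1 0.079 None
1.1 0.095 None
1.1 0.15 None
[0.44134598 0.03730229 0.15      ]
above t4.65 [0.4423 0.0372 0.1507] F [ 0.3 -0.2  0.6] w0.0857
 t5.06 [0.4416 0.0371 0.1505] F [ 0.5  0.7 -0.2] w0.0550
down t6.08 [0.4415 0.0373 0.0803] F [-0.2 -0.4 -1.2] w0.0549
close36 t6.41 [0.4414 0.0373 0.0802] F [ 0.5  0.2 -0.1] w0.0359
```

View pics/side2.png

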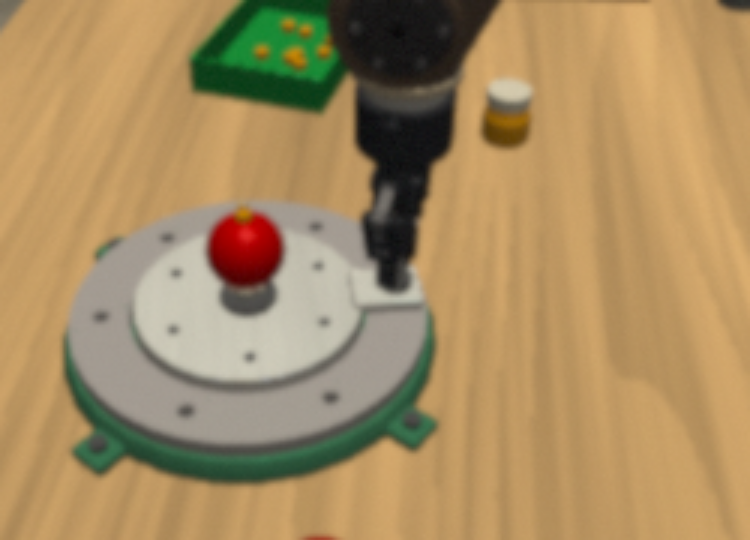

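View pics/wrist2.png

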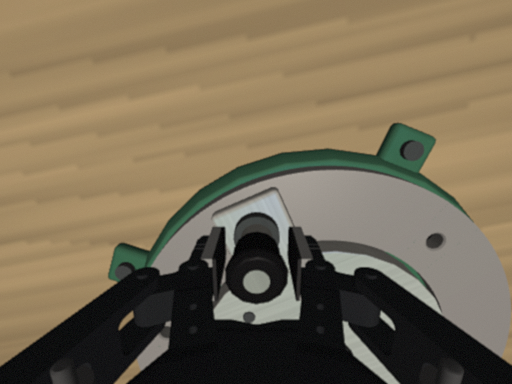

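The knob sits between the pads, centred at about (258,280) in the wrist view. No contact forces yet, so I'll grip and lift.

```bash
python3 - <<'E'
from h import *
fingers.move_gripper(.020,25); s=st("grip")
p=s["eef_pos"].copy()
for dz in(.004,.008,.012):
    p2=p.copy();p2[2]=p[2]+dz; bot.move_straight(p2,vel=.04); s=st(dz)
bot.dwell(.15); s=st()
p,_=snapshot("wrist"); cv2.imwrite("pics/wrist3.png",p[:,:,::-1])
p,_=snapshot("side"); cv2.imwrite("pics/side3.png",cv2.resize(p[120:300,150:400,::-1],None,fx=3,fy=3))
E
```

```text
grip t6.74 [0.4414 0.0373 0.0801] F [-0.8 -1.4  4.7] w0.0282
0.004 t6.99 [0.4413 0.0373 0.0841] F [ 0.7 -0.8 -5.4] w0.0283
0.008 t7.24 [0.4413 0.0373 0.0882] F [ 0.  -1.1 -4.3] w0.0284
0.012 t7.49 [0.4414 0.0373 0.0923] F [ 0.4 -0.7 -5.7] w0.0279
 t7.64 [0.4413 0.0373 0.0921] F [ 0.6 -1.6 -6.1] w0.0279
```

View pics/wrist3.png

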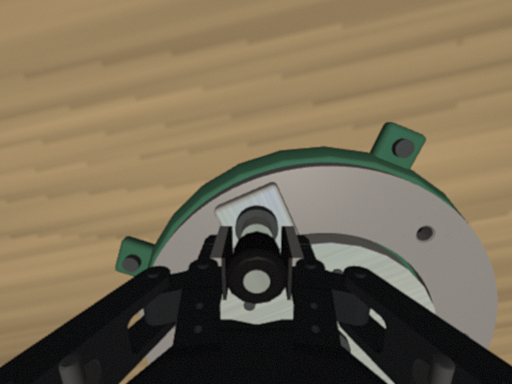

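View pics/side3.png

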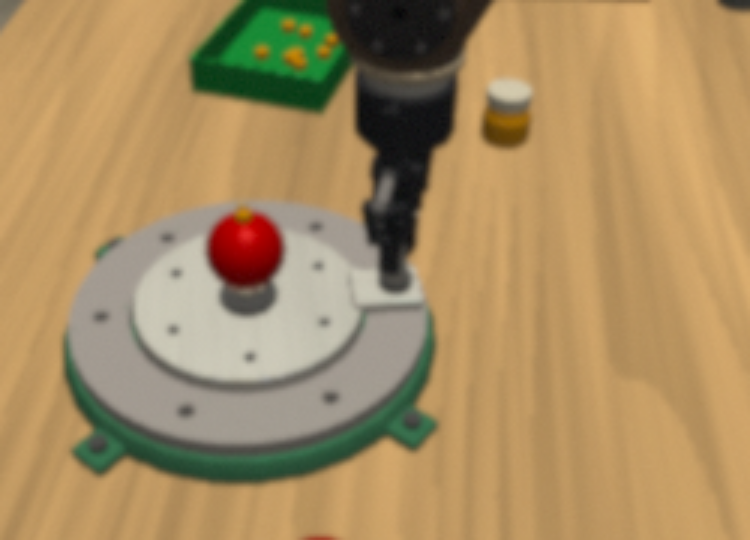

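Fz is about -6 N, so the spring is held and the knob has risen with the pads. Next I turn carefully in small steps, watching the force.

```bash
cat >> h.py <<'E'
ZL=.0922
def tang(s,turn):
    a=A0+turn; F=s["contact_force"]; return F[0]*-np.sin(a)+F[1]*np.cos(a), F[0]*np.cos(a)+F[1]*np.sin(a)
def go(turn,z,vel=.05,r=RR):
    p,_=pose(turn,z,r=r); _,o=pose(min(turn,.9),z)
    bot.move_straight(p,vel=vel,orientation=o); s=read_state(); ft,fr=tang(s,turn)
    print("turn %.3f t%.2f ft %.1f fr %.1f fz %.1f z%.4f w%.4f"%(turn,s["t"],ft,fr,s["contact_force"][2],s["eef_pos"][2],s["grip_width"])); return s,ft,fr
E
python3 - <<'E'
from h import *
for t in list(np.arange(.01,.06,.01))+[.1,.2,.3]:
    s,ft,fr=go(t,ZL,.03 if t<.06 else .08)
    if np.hypot(ft,fr)>16: print("STOP");break
E
```

```text
turn 0.010 t7.99 ft -1.8 fr 0.1 fz -6.1 z0.0922 w0.0282
turn 0.020 t8.24 ft -1.1 fr 0.9 fz -7.2 z0.0921 w0.0280
turn 0.030 t8.49 ft -0.8 fr 0.5 fz -6.0 z0.0922 w0.0285
turn 0.040 t8.74 ft -0.7 fr 0.2 fz -7.1 z0.0922 w0.0280
turn 0.050 t8.99 ft -1.9 fr 0.3 fz -6.1 z0.0922 w0.0284
turn 0.100 t9.24 ft 1.4 fr 0.5 fz -7.0 z0.0922 w0.0276
turn 0.200 t9.54 ft 1.8 fr 2.0 fz -6.1 z0.0922 w0.0280
turn 0.300 t9.84 ft 1.7 fr 1.5 fz -6.2 z0.0922 w0.0280
```

```bash
python3 - <<'E'
from h import *
for t in (.4,.5,.6,.7,.8,.88,.92):
    s,ft,fr=go(t,ZL,.08)
    if np.hypot(ft,fr)>16: print("STOP");break
p,_=snapshot("wrist"); cv2.imwrite("pics/wrist4.png",p[:,:,::-1])
p,_=snapshot("scene"); K,T=campose("scene"); r=rectify(p,K,T,.051,.40,.70,-.12,.1,.0005); cv2.imwrite("pics/scene4r.png",r[:,:,::-1])
p,_=snapshot("side"); cv2.imwrite("pics/side4.png",cv2.resize(p[120:300,150:400,::-1],None,fx=3,fy=3))
E
```

```text
turn 0.400 t10.14 ft 2.1 fr 1.7 fz -6.4 z0.0922 w0.0281
turn 0.500 t10.44 ft 1.5 fr 3.1 fz -6.4 z0.0922 w0.0282
turn 0.600 t10.74 ft 2.7 fr 2.3 fz -7.0 z0.0922 w0.0281
turn 0.700 t11.04 ft 3.5 fr 3.5 fz -6.0 z0.0922 w0.0282
turn 0.800 t11.34 ft 2.2 fr 5.0 fz -6.2 z0.0922 w0.0281
turn 0.880 t11.62 ft 2.1 fr 6.2 fz -6.8 z0.0922 w0.0282
turn 0.920 t11.87 ft -0.4 fr 4.9 fz -6.5 z0.0922 w0.0280
```

View pics/wrist4.png

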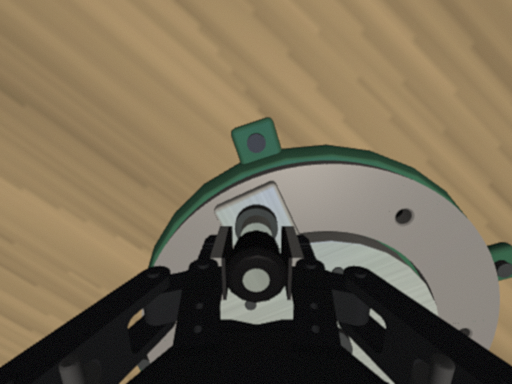

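View pics/scene4r.png

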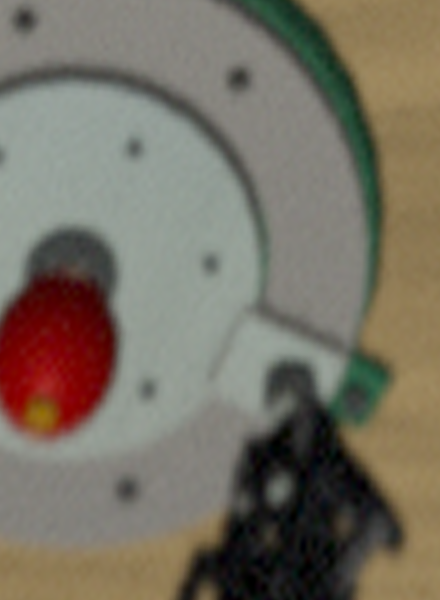

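View pics/side4.png

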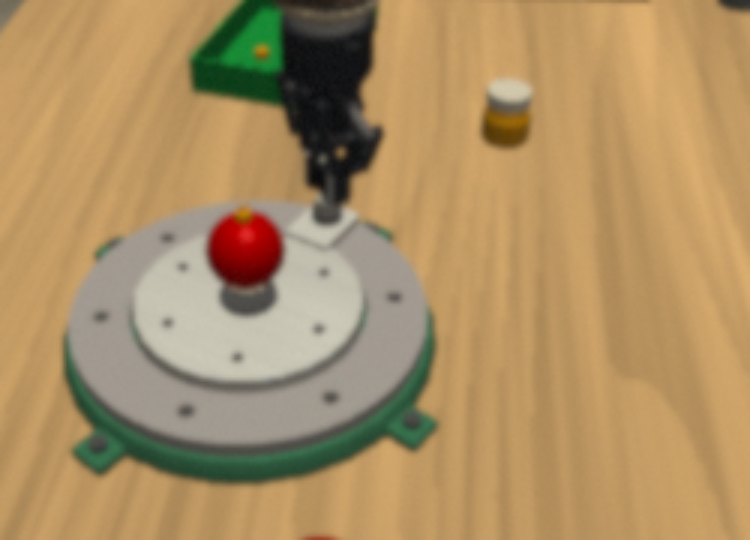

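The start hole is exposed behind the lug at (127,490) in the rectified scene view, and the lug is now just short of the next hole. I'll set the pin down on the ring, open the jaws to a loose cage and creep.

```bash
python3 - <<'E'
from h import *
for z in (.0912,.0906,.0902):
    s,ft,fr=go(.92,z,.02)
    if s["contact_force"][2]>-3: break
fingers.move_gripper(.035,20); st("open"); bot.dwell(.2); st()
p,_=snapshot("wrist"); cv2.imwrite("pics/wrist5.png",p[:,:,::-1])
E
```

```text
turn 0.920 t12.27 ft 0.6 fr 5.1 fz -6.5 z0.0912 w0.0280
turn 0.920 t12.52 ft -0.1 fr 5.3 fz -7.0 z0.0906 w0.0283
turn 0.920 t12.77 ft 0.7 fr 5.8 fz -6.1 z0.0903 w0.0281
open t13.01 [ 0.5094 -0.0469  0.0906] F [-0.1 -0.2 -1. ] w0.0354
 t13.21 [ 0.5093 -0.047   0.0904] F [ 0.1  0.3 -0.4] w0.0354
```

View pics/wrist5.png

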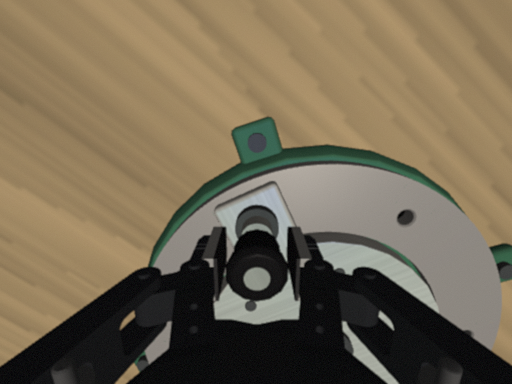

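```bash
python3 - <<'E'
from h import *
for t in np.arange(.928,1.03,.004):
    s,ft,fr=go(t,.0902,.02)
    if np.hypot(ft,fr)>11: print("STOP");break
p,_=snapshot("wrist"); cv2.imwrite("pics/wrist6.png",p[:,:,::-1])
np.savetxt("last.txt",[t])
E
```

```text
turn 0.928 t13.51 ft -0.5 fr -0.6 fz -0.6 z0.0902 w0.0351
turn 0.932 t13.76 ft -0.3 fr 0.2 fz 0.2 z0.0902 w0.0346
turn 0.936 t14.01 ft 0.1 fr -0.2 fz -0.7 z0.0902 w0.0354
turn 0.940 t14.26 ft -0.2 fr 0.3 fz 0.2 z0.0902 w0.0345
turn 0.944 t14.51 ft 0.9 fr 0.4 fz -0.3 z0.0902 w0.0349
turn 0.948 t14.76 ft -0.5 fr -0.6 fz -0.8 z0.0902 w0.0348
turn 0.952 t15.01 ft -0.0 fr 0.4 fz 0.6 z0.0902 w0.0351
turn 0.956 t15.26 ft 0.2 fr 0.2 fz -1.1 z0.0902 w0.0351
turn 0.960 t15.51 ft 5.0 fr 3.4 fz -3.6 z0.0902 w0.0352
turn 0.964 t15.76 ft 4.5 fr 2.0 fz -3.6 z0.0902 w0.0353
turn 0.968 t16.01 ft 4.9 fr 2.6 fz -1.5 z0.0903 w0.0350
turn 0.972 t16.26 ft 4.1 fr 2.9 fz -1.4 z0.0903 w0.0354
turn 0.976 t16.51 ft 2.9 fr 1.9 fz -0.7 z0.0902 w0.0353
turn 0.980 t16.76 ft 2.0 fr 1.2 fz -1.3 z0.0902 w0.0352
turn 0.984 t17.01 ft 0.5 fr -0.7 fz -0.4 z0.0902 w0.0348
turn 0.988 t17.26 ft -0.9 fr -0.5 fz 0.1 z0.0902 w0.0353
turn 0.992 t17.51 ft -0.7 fr 0.8 fz 0.3 z0.0902 w0.0351
turn 0.996 t17.76 ft -0.7 fr -0.3 fz 0.7 z0.0902 w0.0352
turn 1.000 t18.01 ft 0.1 fr -0.3 fz 0.3 z0.0902 w0.0350
turn 1.004 t18.26 ft -0.9 fr 0.0 fz -0.5 z0.0902 w0.0348
turn 1.008 t18.51 ft 0.1 fr 0.1 fz 0.6 z0.0902 w0.0354
turn 1.012 t18.76 ft -0.2 fr 0.4 fz -0.3 z0.0902 w0.0348
turn 1.016 t19.01 ft -0.2 fr 0.8 fz 0.4 z0.0902 w0.0351
turn 1.020 t19.26 ft 0.2 fr 0.2 fz 0.5 z0.0902 w0.0350
turn 1.024 t19.51 ft 0.5 fr 0.9 fz -0.2 z0.0902 w0.0350
turn 1.028 t19.76 ft -0.1 fr -1.3 fz -1.0 z0.0902 w0.0350
```

View pics/wrist6.png

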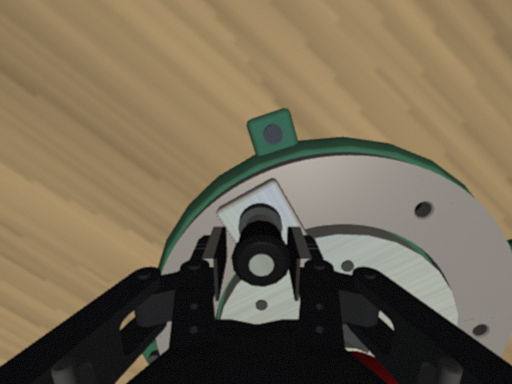

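```bash
python3 - <<'E'
from h import *
s=st()
p,d=snapshot("wrist"); K,T=campose("wrist",s)
for (u,v) in [(262,264),(262,245),(262,195),(285,200)]:
    D=np.median(d[v-2:v+3,u-2:u+3]); q=np.array([(u-K[0,2])/K[0,0]*D,-(v-K[1,2])/K[1,1]*D,-D])
    print(u,v,(T[:3,:3]@q+T[:3,3]).round(4))
print([(x["position"],x["confidence"]) for x in boxes_of("wrist","knob")][:2])
for n in("scene","side"):
    p,d=snapshot(n); print([(x["position"],x["confidence"]) for x in boxes_of(n,"knob")][:2])
E
```

```text
t19.81 [ 0.5214 -0.0521  0.0902] F [0.6 0.  0.3] w0.0351
262 264 [ 0.518  -0.0516  0.1021]
262 245 [ 0.5104 -0.0579  0.1016]
262 195 [ 0.5031 -0.0627  0.0516]
285 200 [ 0.4963 -0.0489  0.0511]
[([0.5159, -0.0544, 0.1028], 0.88)]
[([0.3614, -0.2707, 0.0472], 0.69), ([0.5237, -0.0509, 0.0992], 0.57)]
[([0.6557, -0.4087, 0.0202], 0.67)]
```

The pin dropped: the tangential force vanished at a turn of about 0.98. The head top now reads z≈0.102, against ≈0.111 when riding. I'll open up, retreat and check again unobstructed.

```bash
python3 - <<'E'
from h import *
fingers.move_gripper(.06,20); s=st("open")
p=s["eef_pos"].copy(); p[2]=.16; bot.move_straight(p,vel=.08); 
p[2]=.25; p[0]-=.03; bot.move_straight(p,vel=.15); bot.dwell(.2); s=st()
pi,d=snapshot("wrist"); K,T=campose("wrist",s); cv2.imwrite("pics/wrist7.png",pi[:,:,::-1])
v,u=np.mgrid[0:384,0:512]
q=np.stack([(u-K[0,2])/K[0,0]*d,-(v-K[1,2])/K[1,1]*d,-d],-1); W=q@T[:3,:3].T+T[:3,3]
k=(W[...,2]>.09)&(W[...,2]<.12)&(np.hypot(W[...,0]-.519,W[...,1]+.052)<.02)
print(k.sum(),np.median(W[k],0),np.percentile(W[k][:,2],[50,75,90]))
rad=np.hypot(W[...,0]-C[0],W[...,1]-C[1]); 
for a,b,c in((.1,.145,"ring .036"),(.03,.09,"wheel .046")):
    m=(rad>a)&(rad<b)&(abs(W[...,2]-.04)<.012); print(c,np.median(W[m][:,2]))
m=(rad<.14)&(abs(W[...,2]-.052)<.0025); print("lug",m.sum(),np.median(W[m],0))
c=W[k].mean(0)[:2]-C; print("angle",np.degrees(np.arctan2(c[1],c[0]))%360,"r",np.hypot(*c))
for l in("bauble","cup"): print(l,[(x["position"].round(3) if hasattr(x["position"],"round") else x["position"]) for x in boxes_of("wrist",l)[:1]])
p,_=snapshot("scene"); cv2.imwrite("pics/scene7.png",p[:,:,::-1])
for l in("paint_jar","drying_block","caps_tray","bauble"): print(l,[(np.round(x["position"],3),round(x["confidence"],2)) for x in boxes_of("scene",l)[:2]])
st()
E
```

```text
open t20.48 [ 0.5214 -0.0521  0.0902] F [-0.2 -0.5 -0.4] w0.0598
 t22.48 [ 0.4913 -0.052   0.2491] F [-0.4  0.2  0. ] w0.0599
560 [ 0.51702958 -0.052327    0.10132339] [0.10132339 0.10199193 0.10250147]
ring .036 0.03658714265191293
wheel .046 0.046663781314801256
lug 1046 [ 0.52398306 -0.02534339  0.0518309 ]
angle 249.44796376074706 r 0.12356216626908939
bauble [[0.5565, 0.0505, 0.1203]]
cup [[0.5362, 0.0235, 0.0469]]
paint_jar [(array([ 0.363, -0.272,  0.049]), 0.54)]
drying_block [(array([0.523, 0.374, 0.03 ]), 0.76)]
caps_tray [(array([ 0.597, -0.424,  0.004]), 0.69)]
bauble [(array([0.573, 0.059, 0.117]), 0.97), (array([0.603, 0.128, 0.036]), 0.56)]
 t22.88 [ 0.4914 -0.052   0.25  ] F [ 0.2 -0.2  0.3] w0.0598
```

View pics/wrist7.png

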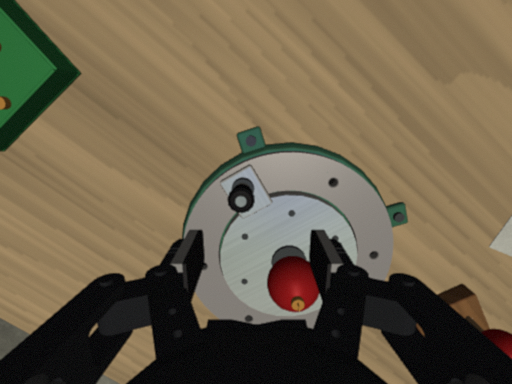

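View pics/scene7.png

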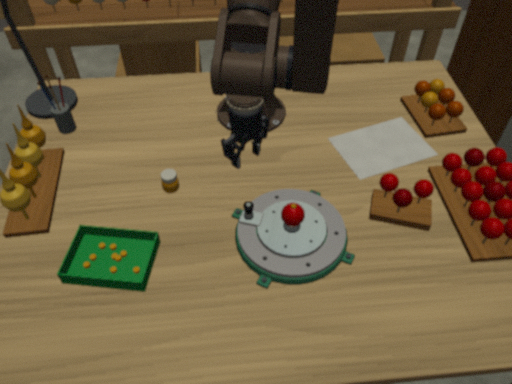

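The knob head is back at z=0.1013 (0.1012 when home at the start) and sits at 249.4°, against 250.1° for the hole. The bauble is still in its cup, and the jar, block and tray haven't moved.

```bash
python3 -c "
from bench import *
ticket.job_done()"
```

```text
the job is handed in; nothing more can be done
```

The pin is home in the very next hole counter-clockwise, with the wheel turned about 57°, and I handed the job in at about 23 s of the 45 s allowed. I gripped the knob's waist, drew the pin about 12 mm and turned the wheel to just short of the hole. Then I let the pin down onto the ring, opened the jaws to a loose cage and crept forward in 0.5 mm steps until it dropped. Afterwards I opened the jaws and moved the arm clear.

**Last checks:**
- **Pin:** the knob's head top was at z = 0.1013 m. It read 0.1012 m when home at the start and should be about 0.111 m when riding on the ring.
- **Angle:** the knob sits at 249.4°, against 250.1° for the hole, which is within measuring error.
- **Forces:** the largest sideways force I read at the wrist, between steps, was about 7 N, and about 6 N during the search for the hole.
- **Surroundings:** the bauble is in its cup. The jar, block and tray read within about 7 mm of their first detections, which is detector noise, and the robot touches nothing.

I did not push the wheel against the pin again to feel the lock, so "fully home" rests on the depth readings and the loss of side force when the pin dropped. After the move one detector call gave a wrong knob position and another a wrong bauble position. I left both out because they did not match the depth data.

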